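# Set the focus collar of a work lamp

## Task

A black work lamp stands lens-up on its magnetic foot on the lathe bed. Turn its slim orange focus collar anticlockwise (seen from above) until the collar's white pointer lines up with the green dot on the bezel, within about ten degrees, touching only the collar and not the fixed bezel above it or the finned barrel below it. Then let go and come clear, leaving the screw jar and the wax tin where they stand.

Things in the scene. Friction and masses are not known exactly. Their poses are not given: they have to be found in the camera images.
- focus_collar (a joint): Orange collar, 10 mm tall, 48 mm across, turning about the lamp's upright axis; two opposed lugs, 58 mm over their flat outer faces (18 mm wide), one with a 6 mm wide white stripe, the pointer. Value: angle (rad) from red dot to pointer, anticlockwise from above; green dot 1.31, stops 0 and 1.8, starts 0.05 to 0.5. Friction 0.06 N m; stays where left.
- lamp_housing: Fixed black parts, 42 mm across: bezel 6 to 20 mm above the origin, finned barrel 6 to 59 mm below it. Origin on the lamp's axis at the collar's mid-height, 85 mm above the bed; z up. Red dot (9 mm) on the bezel's top towards -x, green dot 1.31 rad anticlockwise of it; the pointer lug points along -x turned by the joint value about z. Foot 62 mm across, fixed.
- screw_jar: Loose clear jar with a green lid, 60 mm across, 78 mm tall, standing to the right of the lamp; origin at the centre of its underside. A bystander.
- wax_tin: Loose round pale yellow tin with a dark red label on its lid, 82 mm across, 39 mm tall, standing behind the lamp or behind and left of it; origin at the centre of its underside. A bystander.
There are look-alikes about, which are no part of the job. Of the things like the part that bears focus_collar, leave any that is purple; of the rest the larger one is meant.

How it is judged:
By the outcome, as a careful person would: the job done as asked, in the order asked, and still so for the second after the job is handed in, with the robot touching nothing.
It also fails if it takes over 35 s, if anything falls off the work surface, if the arm or the gripper's body presses on something with over 40 N, if the wrist force passes 120 N, or if a joint passes its speed limit or range.

## Robot

A 7-joint arm with a two-finger parallel gripper is mounted at the origin on a cart in front of the work surface, level with it; the furniture and walls round the work are solid. World frame = base frame: x ahead of the robot, y to its left, z up, the work surface at z = 0. Lengths are in m, angles in rad, forces in N, time in s.
With the tool pointing down it reaches from about 0.425 to 1.025 m from the base axis. Payload 9.4 kg.
Tool frame: the origin (TCP) lies midway between the tips of the shut fingers; the grasp point (between the pads) lies 19 mm behind it; z points along the fingers, y is the line along which they close (so a half turn about z gives the same grasp; the last joint's range is limited). The gripper opens to 93 mm and grips with 3 to 60 N. Pads are 15 mm wide; open, the fingers measure 128 mm over their backs; the gripper's body (75 mm by 188 mm) begins 65 mm behind the grasp point.
Start: joints at [-1.335, 0.599, -0.003, 1.599, 0.002, 0.943, -0.08], TCP at [0.223, 0.69, 0.219] pointing down, gripper open.
Joint ranges: [-2.57, 2.57], [-0.35, 1.97], [-1.29, 1.29], [0.11, 2.56], [-1.05, 4.19], [0.11, 1.86], [-2.63, 2.63]. Speed limits (rad/s): [2.22, 2.22, 3.01, 3.01, 3.14, 3.14, 3.14].

## Interface

Orientations are given as a 3x3 rotation matrix whose columns are the frame's x, y, z axes.
In Python, from bench import * gives the robot as it stands.
- The arm moves only by the tool arm_command, never from a script. Its argument "rows" is a list of rows, each an object with "delta_pos": the shift along the tool's x, y, z in m, a list of three; "delta_rot": the turn, a rotation vector about the tool's x, y, z in degrees, a list of three. A call has 1 to 5 rows; each row shifts and turns the commanded pose from where the row before left it, along the tool's axes as they then stand; what a row does not reach is not made up. A row lasts 1/12 s, in which the tool goes at most 41.7 mm and 7.16 degrees, less where a joint would pass 70% of its speed; a pose out of reach is approached as far as the arm can. A call with a gripper value outside its range is refused whole. "grip" is the finger opening in m, from 0 to 0.093, set as the call begins (left out, the last holds). The fingers move at their own pace and stop on an object; "grip_force" is the grip in N (left out, the last holds). Time passes only in rows, so rows that do not move let the fingers close. It gives the time, the measured TCP pose, the force, the opening and the grip force at its end, in the units of the state.
- sense(): the state, without advancing time (a new reading comes with each control period).
- read_camera(name): name is "scene" or "top" or "wrist"; returns the picture (420x560x3 uint8, red, green, blue); there is no depth.
- camera_info(name): a dict with "intrinsics" (3x3 intrinsics, pixels), "position" and "rotation" of the camera in the world. Camera axes: x right, y down, z forward; pixel columns grow to the right and rows downward; lengths in m; the calibration is good to about 2 mm. A picture is of the moment at which its call begins: read the wrist's pose just before it. camera_info takes no time and is no camera call; for the wrist camera it gives the pose at the moment of the call.
- sign_off(): hands the job in; it is judged then, once.
The state is a dict: "t": time; "joints": joint angles; "qvel": joint speeds; "joint_efforts": joint torques, N m; "tcp_pos": TCP position; "ee_rot": TCP orientation; "force": force on the tool from outside, world axes, zero at the start; "torque": the same for the moment, N m; "finger_gap": finger opening in m; "finger_force": force on a finger pad.
Only numpy, scipy, OpenCV 4.12 (cv2) and the standard library are available. Lean on these libraries where they do the work, as an engineer would, in place of code of your own. Each camera call takes 0.05 s, during which the arm holds its last target. There are 200 camera calls.

## Working session

There is one attempt and no reset: what is moved stays moved. The work goes in short steps, Python scripts to look and compute and a tool call to move; the robot and the scene stay as the last step left them, time stands still between calls to the robot, and variables do not carry over. Pictures are saved under pics/ and viewed, at most 10 in all, crops included, and the job is handed in when it is done.

Besides the shell and the picture viewer there is one more tool, called after "Request:" as a command line: name --argument value ..., lists and objects as JSON in quotes. arm_command: Moves the arm, as the interface text tells. Its arguments: {"type":"object","properties":{"rows":{"type":"array"},"grip":{"type":"number"},"grip_force":{"type":"number"}},"required":["rows"]}

```bash
mkdir -p pics; python3 - <<'E'
from bench import *
import cv2,numpy as np
for n in("scene","top"):
    im=read_camera(n); cv2.imwrite(f"pics/{n}0.png",im[:,:,::-1]); c=camera_info(n); print(n,c)
s=sense();print(s['t'],s['tcp_pos'],s['ee_rot'])
E
```

```text
scene {'intrinsics': array([[409.11532265,   0.        , 277.22540095],
       [  0.        , 409.11532265, 208.7799095 ],
       [  0.        ,   0.        ,   1.        ]]), 'position': array([ 0.2877776 , -0.28297693,  0.73569613]), 'rotation': array([[ 0.80958731, -0.45023255,  0.37664179],
       [-0.58699568, -0.61864794,  0.52221719],
       [-0.00211051, -0.64386752, -0.76513408]])}
top {'intrinsics': array([[528.70502774,   0.        , 279.86393581],
       [  0.        , 528.70502774, 204.75471431],
       [  0.        ,   0.        ,   1.        ]]), 'position': array([0.42843194, 0.14069884, 1.25870203]), 'rotation': array([[-0.01631693, -0.98702443,  0.15973895],
       [-0.99970045,  0.01901937,  0.01540353],
       [-0.01824179, -0.15943976, -0.98703911]])}
0.1 [0.2229338  0.6894047  0.21784396] [[-9.51504814e-01  3.07633639e-01 -3.64963318e-04]
 [ 3.07633846e-01  9.51503827e-01 -1.37270062e-03]
 [-7.50248923e-05 -1.41840631e-03 -9.99998991e-01]]
```

View pics/scene0.png

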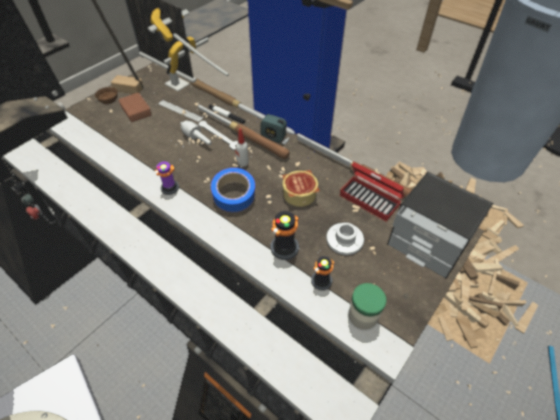

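View pics/top0.png

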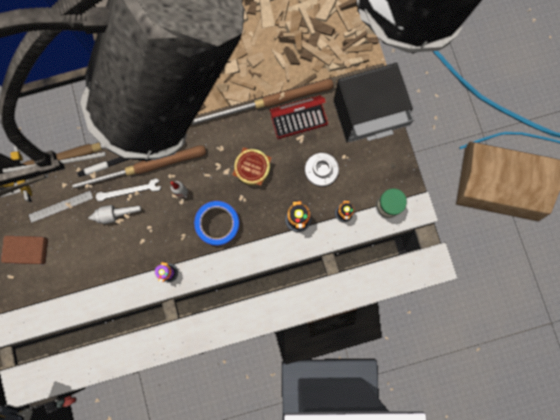

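Both views show three lamp-like things. In the top view they are a purple one at (165,271), a larger orange-collared one at (299,215) and a smaller orange one at (346,210). The one at (299,215), seen at (285,225) in the scene view, fits: it isn't purple and it's the larger of the two left. I'll confirm that in an enlarged crop.

```bash
cat >h.py <<'E'
from bench import *
import cv2,numpy as np
def ray(c,uv):
    d=np.linalg.solve(c["intrinsics"],[uv[0],uv[1],1.]); return c["position"],c["rotation"]@d
def onz(c,uv,z):
    p,d=ray(c,uv); return p+d*(z-p[2])/d[2]
def proj(c,P):
    q=c["intrinsics"]@(c["rotation"].T@(np.asarray(P)-c["position"])); return q[:2]/q[2]
E
python3 - <<'E'
from h import *
t=cv2.imread("pics/top0.png");s=cv2.imread("pics/scene0.png")
a=cv2.resize(t[180:250,260:370],None,fx=6,fy=6,interpolation=2)[:, :660]
b=cv2.resize(s[195:295,250:350],None,fx=4,fy=4,interpolation=2)
cv2.imwrite("pics/crop1.png",cv2.resize(np.hstack([a[:400,:400],b]),(800,400)))
ct=camera_info("top");cs=camera_info("scene")
for n,uv,z in(("lamp",(299,215),.105),("small",(346,210),.075),("jar",(393,202),.078),("tin",(253,166),.039),("purple",(165,271),.1)):print(n,onz(ct,uv,z))
for n,uv,z in(("lamp",(285,222),.105),("jar",(369,299),.078),("tin",(300,186),.039)):print(n,onz(cs,uv,z))
E
```

```text
lamp [0.59147711 0.11693137 0.105     ]
small [0.6051154  0.00994012 0.075     ]
jar [ 0.62088851 -0.09615254  0.078     ]
tin [0.7199789  0.22181618 0.039     ]
purple [0.47419123 0.41213809 0.1       ]
lamp [0.59067832 0.11107482 0.105     ]
jar [ 0.62036959 -0.09883255  0.078     ]
tin [0.71452444 0.21751616 0.039     ]
```

View pics/crop1.png

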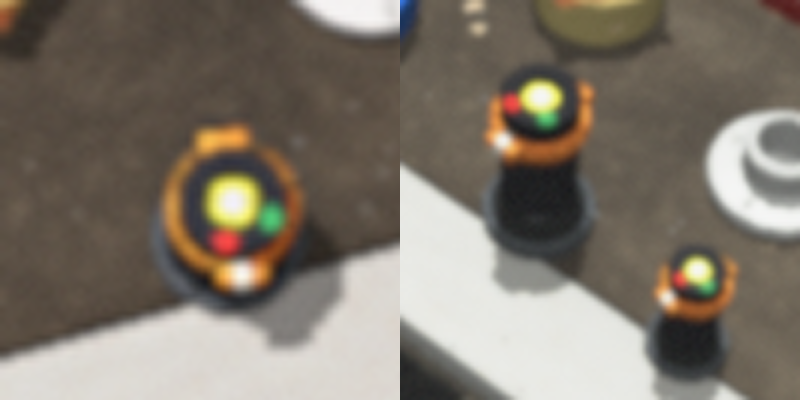

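The crop confirms it. The left lamp is the larger, with an orange collar, its white stripe at about (240,275), red dot at (226,242) and green dot at (271,217). The smaller twin is at right. Both views put the lamp near (0.591, 0.114). I'll move above it first, then look with the wrist camera.

Request:
arm_command --rows '[{"delta_pos": [-0.0264,-0.0217,-0.002],"delta_rot": [0,0,0]},{"delta_pos": [-0.0264,-0.0217,-0.002],"delta_rot": [0,0,0]},{"delta_pos": [-0.0264,-0.0217,-0.002],"delta_rot": [0,0,0]},{"delta_pos": [-0.0264,-0.0217,-0.002],"delta_rot": [0,0,0]},{"delta_pos": [-0.0264,-0.0217,-0.002],"delta_rot": [0,0,0]}]' --grip 0.093

```text
t: 0.52
tcp_pos: [0.3158, 0.5443, 0.2283]
ee_rot: [[-0.952, 0.308, -0.0], [0.308, 0.952, -0.001], [-0.0, -0.001, -1.0]]
force: [0.7, 0.1, 0.3]
finger_gap: 0.0929
finger_force: 0.0
```

Request:
arm_command --rows '[{"delta_pos": [-0.0264,-0.0217,-0.002],"delta_rot": [0,0,0]},{"delta_pos": [-0.0264,-0.0217,-0.002],"delta_rot": [0,0,0]},{"delta_pos": [-0.0264,-0.0217,-0.002],"delta_rot": [0,0,0]},{"delta_pos": [-0.0264,-0.0217,-0.002],"delta_rot": [0,0,0]},{"delta_pos": [-0.0264,-0.0217,-0.002],"delta_rot": [0,0,0]}]'

```text
t: 0.93
tcp_pos: [0.408, 0.4005, 0.2385]
ee_rot: [[-0.952, 0.308, -0.0], [0.308, 0.952, -0.0], [0.0, -0.0, -1.0]]
force: [-0.1, -0.1, 0.4]
finger_gap: 0.0929
finger_force: 0.0
```

Request:
arm_command --rows '[{"delta_pos": [-0.0264,-0.0217,-0.002],"delta_rot": [0,0,0]},{"delta_pos": [-0.0264,-0.0217,-0.002],"delta_rot": [0,0,0]},{"delta_pos": [-0.0264,-0.0217,-0.002],"delta_rot": [0,0,0]},{"delta_pos": [-0.0264,-0.0217,-0.002],"delta_rot": [0,0,0]},{"delta_pos": [-0.0264,-0.0217,-0.002],"delta_rot": [0,0,0]}]'

```text
t: 1.35
tcp_pos: [0.5003, 0.2566, 0.2486]
ee_rot: [[-0.951, 0.308, -0.0], [0.308, 0.951, -0.0], [0.0, -0.0, -1.0]]
force: [-0.5, -0.2, 0.1]
finger_gap: 0.0932
finger_force: 0.0
```

Request:
arm_command --rows '[{"delta_pos": [-0.0264,-0.0217,0],"delta_rot": [0,0,0]},{"delta_pos": [-0.0264,-0.0217,0],"delta_rot": [0,0,0]},{"delta_pos": [-0.0264,-0.0217,0],"delta_rot": [0,0,0]},{"delta_pos": [-0.0264,-0.0217,0],"delta_rot": [0,0,0]},{"delta_pos": [-0.0264,-0.0217,0],"delta_rot": [0,0,0]}]'

```text
t: 1.77
tcp_pos: [0.5924, 0.1128, 0.2485]
ee_rot: [[-0.952, 0.308, -0.0], [0.308, 0.952, -0.0], [0.0, -0.0, -1.0]]
force: [-0.2, 0.5, -0.2]
finger_gap: 0.0929
finger_force: 0.0
```

```bash
python3 - <<'E'
from h import *
s=sense();print(s['t'],s['tcp_pos'],s['ee_rot'],s['joints'])
c=camera_info("wrist");im=read_camera("wrist");cv2.imwrite("pics/w0.png",im[:,:,::-1])
np.savez("w0.npz",**c);print(c,proj(c,[.591,.114,.105]))
E
```

```text
1.7667 [0.59243732 0.11279452 0.24845763] [[-9.51509657e-01  3.07618613e-01 -4.02649308e-04]
 [ 3.07618680e-01  9.51509713e-01 -1.15798987e-04]
 [ 3.47502804e-04 -2.34046303e-04 -9.99999912e-01]] [-0.32422577  0.41988675  0.05951181  1.85856996 -0.03187117  0.86446503
  1.00893432]
{'intrinsics': array([[315.0782242,   0.       , 278.1942562],
       [  0.       , 315.0782242, 208.3120039],
       [  0.       ,   0.       ,   1.       ]]), 'position': array([0.5301782 , 0.13386078, 0.41580703]), 'rotation': array([[ 3.07651485e-01,  9.23543079e-01,  2.28951403e-01],
       [ 9.51499114e-01, -2.98608534e-01, -7.40430960e-02],
       [-1.51460820e-05,  2.40626525e-01, -9.70617780e-01]])} [278.01450376 195.70545586]
```

View pics/w0.png

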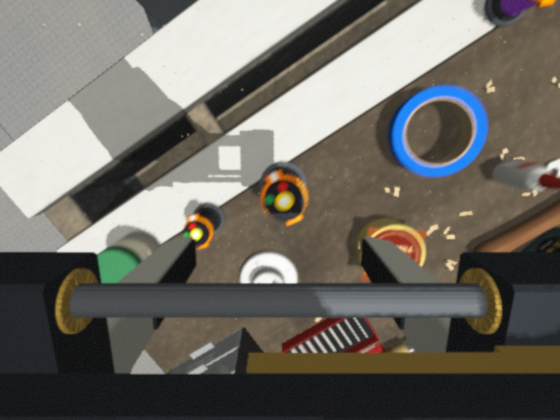

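The wrist view shows the lamp with its yellow lens at about (284,201), white pointer at about (275,175), red dot at (283,187), green dot at (270,201) and the far lug at (295,221). Next I'll measure these by colour.

```bash
cat >m.py <<'E'
from h import *
def meas(im,c,box,path):
    x0,y0,x1,y1=box; cr=im[y0:y1,x0:x1]
    h=cv2.cvtColor(cr,cv2.COLOR_RGB2HSV);H,S,V=[h[...,i].astype(int) for i in range(3)]
    M=dict(red=((H<5)|(H>172))&(S>140)&(V>110),green=(H>45)&(H<85)&(S>110)&(V>70),lens=(H>18)&(H<40)&(V>190)&(S>40),
      orange=(H>=6)&(H<=17)&(S>130)&(V>90),white=(S<70)&(V>190))
    z=dict(red=.105,green=.105,lens=.105,orange=.09,white=.09);P={}
    for k,m in M.items():
        n,lab,st,ce=cv2.connectedComponentsWithStats(m.astype(np.uint8),connectivity=8)
        for i in np.argsort(-st[1:,4])[:3]+1:
            if st[i,4]<4: continue
            uv=ce[i]+[x0,y0];p=onz(c,uv,z[k]);P.setdefault(k,p);print(k,st[i,4],st[i,2:4],uv.round(1),p.round(4))
    cv2.imwrite(path,cv2.resize(cr[:,:,::-1],None,fx=8,fy=8,interpolation=2))
    return P
E
python3 - <<'E'
from m import *
im=cv2.imread("pics/w0.png")[:,:,::-1];c=dict(np.load("w0.npz"))
meas(im,c,(250,155,320,230),"pics/c2.png")
for k,uv in(("lug",(295,221)),):print(onz(c,uv,.09))
E
```

```text
red 65 [10  9] [282.1 186.2] [0.5831 0.1209 0.105 ]
green 72 [10 11] [269.3 199.1] [0.5917 0.1046 0.105 ]
lens 129 [15 14] [283.9 200.7] [0.5977 0.1181 0.105 ]
lens 38 [12  8] [295.1 219.5] [0.6201 0.123  0.105 ]
orange 395 [32 58] [293.6 191. ] [0.5942 0.1302 0.09  ]
orange 202 [12 40] [264.8 192.2] [0.5861 0.1009 0.09  ]
orange 9 [7 3] [281.9 190.9] [0.5903 0.1185 0.09  ]
white 118 [23  7] [282.9 157.4] [0.5574 0.1301 0.09  ]
white 55 [9 8] [283.9 200.7] [0.6009 0.1174 0.09  ]
white 28 [6 7] [273.5 176.8] [0.5734 0.1147 0.09  ]
[0.62597851 0.12188657 0.09      ]
```

View pics/c2.png

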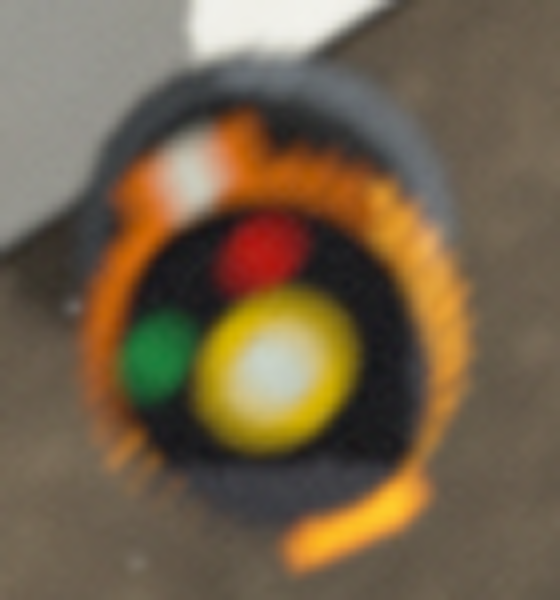

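The red and green dots come out 76° apart, as they should (75°). Their centre agrees with the lens at (0.598, 0.118). The pointer is at about 188° and green at about 245°, so the collar needs roughly 57°. I'll turn the tool's y axis to about 8°, come down over the lamp and check again from near.

Request:
arm_command --rows '[{"delta_pos": [-0.0033,0.0065,0.01],"delta_rot": [0,0,0]},{"delta_pos": [0,0,0.01],"delta_rot": [0,0,7]},{"delta_pos": [0,0,0.01],"delta_rot": [0,0,7]},{"delta_pos": [0,0,0.01],"delta_rot": [0,0,7]},{"delta_pos": [0,0,0.01],"delta_rot": [0,0,7]}]'

```text
t: 2.23
tcp_pos: [0.5965, 0.1208, 0.1975]
ee_rot: [[-0.692, 0.722, -0.001], [0.722, 0.692, 0.0], [0.001, -0.001, -1.0]]
force: [0.4, -0.2, -0.2]
finger_gap: 0.0926
finger_force: 0.0
```

Request:
arm_command --rows '[{"delta_pos": [0,0,0.01],"delta_rot": [0,0,7]},{"delta_pos": [0,0,0.01],"delta_rot": [0,0,7]},{"delta_pos": [0,0,0.01],"delta_rot": [0,0,7]},{"delta_pos": [0,0,0.01],"delta_rot": [0,0,7]},{"delta_pos": [0,0,0],"delta_rot": [0,0,7]}]'

```text
t: 2.65
tcp_pos: [0.5955, 0.1209, 0.1562]
ee_rot: [[-0.153, 0.988, -0.003], [0.988, 0.153, -0.001], [-0.0, -0.003, -1.0]]
force: [-1.4, 0.4, -0.3]
finger_gap: 0.093
finger_force: 0.0
```

Request:
arm_command --rows '[{"delta_pos": [0,0,0],"delta_rot": [0,0,1]},{"delta_pos": [0,0,0],"delta_rot": [0,0,0]}]'

```text
t: 2.82
tcp_pos: [0.5966, 0.1207, 0.158]
ee_rot: [[-0.144, 0.99, -0.001], [0.99, 0.144, -0.0], [-0.0, -0.001, -1.0]]
force: [-0.4, 0.4, -0.8]
finger_gap: 0.0935
finger_force: 0.0
```

```bash
python3 - <<'E'
from m import *
s=sense();R=s['ee_rot'];print(s['t'],s['tcp_pos'],R[:,2],np.degrees(np.arctan2(R[1,1],R[0,1])),s['joints'])
c=camera_info("wrist");im=read_camera("wrist");cv2.imwrite("pics/w1f.png",im[:,:,::-1]);np.savez("w1.npz",**c)
u,v=proj(c,[.598,.118,.095]).astype(int);print(u,v)
meas(im,c,(max(u-50,0),max(v-50,0),u+50,v+50),"pics/c3.png")
E
```

```text
2.8167 [0.5965911  0.12073898 0.15804509] [-8.76663900e-04 -4.45512104e-04 -9.99999516e-01] 8.284527898956341 [-0.52581017  0.55419116  0.34693622  1.94448294 -0.28420935  0.69101688
  0.13864258]
278 224
red 146 [14 14] [257.3 219.4] [0.5819 0.1225 0.105 ]
green 119 [12 12] [265.6 242.2] [0.5903 0.106  0.105 ]
lens 320 [24 23] [277.3 224.6] [0.5969 0.1207 0.105 ]
lens 309 [73 27] [278.8 201.9] [0.5954 0.1377 0.105 ]
orange 542 [77 46] [287.8 207.4] [0.6035 0.131  0.09  ]
orange 53 [9 6] [245.1 227.5] [0.5729 0.1102 0.09  ]
orange 5 [2 3] [304.6 235.2] [0.6199 0.1107 0.09  ]
white 717 [26 43] [237.5 189.6] [0.5636 0.1393 0.09  ]
white 241 [17 27] [256.  250.8] [0.5838 0.0921 0.09  ]
white 130 [13 13] [277.2 225. ] [0.5974 0.1158 0.09  ]
```

View pics/w1f.png

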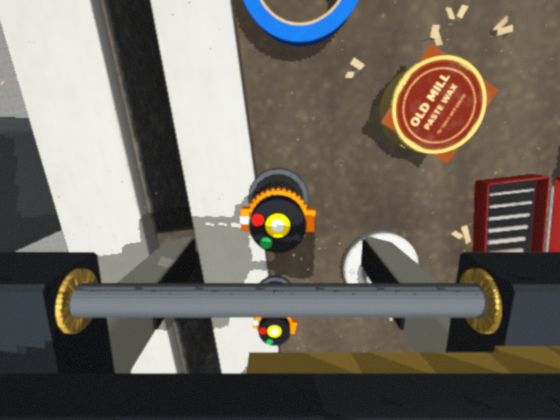

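The near view shows the lamp with its lens at (277,225), red dot at (257,219), green dot at (266,242), and the pointer and far lug at about (245,218) and (311,219). So the lugs lie along the closing line, and the centre is about (0.597, 0.119). Now I'll descend with the grasp point at collar height (TCP z 0.066) and grip lightly.

Request:
arm_command --rows '[{"delta_pos": [-0.0015,0,0.02],"delta_rot": [0,0,0]},{"delta_pos": [0,0,0.02],"delta_rot": [0,0,0]},{"delta_pos": [0,0,0.02],"delta_rot": [0,0,0]},{"delta_pos": [0,0,0.02],"delta_rot": [0,0,0]},{"delta_pos": [0,0,0.012],"delta_rot": [0,0,0]}]'

```text
t: 3.28
tcp_pos: [0.5967, 0.1184, 0.0652]
ee_rot: [[-0.144, 0.99, -0.001], [0.99, 0.144, 0.0], [0.0, -0.001, -1.0]]
force: [0.1, 1.2, 0.2]
finger_gap: 0.093
finger_force: 0.0
```

Request:
arm_command --rows '[{"delta_pos": [0,0,0],"delta_rot": [0,0,0]},{"delta_pos": [0,0,0],"delta_rot": [0,0,0]},{"delta_pos": [0,0,0],"delta_rot": [0,0,0]},{"delta_pos": [0,0,0],"delta_rot": [0,0,0]},{"delta_pos": [0,0,0],"delta_rot": [0,0,0]}]' --grip 0.05 --grip_force 10

```text
t: 3.7
tcp_pos: [0.5979, 0.1183, 0.0677]
ee_rot: [[-0.141, 0.99, 0.002], [0.99, 0.141, 0.001], [0.0, 0.002, -1.0]]
force: [0.8, -0.4, -0.9]
finger_gap: 0.0643
finger_force: 0.0
```

Request:
arm_command --rows '[{"delta_pos": [0,0,0],"delta_rot": [0,0,0]},{"delta_pos": [0,0,0],"delta_rot": [0,0,0]},{"delta_pos": [0,0,0],"delta_rot": [0,0,0]}]'

```text
t: 3.95
tcp_pos: [0.5963, 0.1181, 0.0672]
ee_rot: [[-0.141, 0.99, -0.001], [0.99, 0.141, 0.0], [0.0, -0.001, -1.0]]
force: [-4.4, -0.8, 7.7]
finger_gap: 0.0577
finger_force: 10.0
```

The opening stopped at 57.7 mm, matching the 58 mm over the lugs. Turning anticlockwise (−z of the tool), in part first.

Request:
arm_command --rows '[{"delta_pos": [0,-0.001,0],"delta_rot": [0,0,-4]},{"delta_pos": [0,0,0],"delta_rot": [0,0,-4]},{"delta_pos": [0,0,0],"delta_rot": [0,0,-4]},{"delta_pos": [0,0,0],"delta_rot": [0,0,-4]},{"delta_pos": [0,0,0],"delta_rot": [0,0,-4]}]'

```text
t: 4.37
tcp_pos: [0.5967, 0.1182, 0.0673]
ee_rot: [[-0.474, 0.881, 0.001], [0.881, 0.474, 0.0], [-0.0, 0.001, -1.0]]
force: [-0.8, 1.1, 2.0]
finger_gap: 0.058
finger_force: 10.0
```

Request:
arm_command --rows '[{"delta_pos": [0,0,0],"delta_rot": [0,0,-4]},{"delta_pos": [0,0,0],"delta_rot": [0,0,-4]},{"delta_pos": [0,0,0],"delta_rot": [0,0,-4]},{"delta_pos": [0,0,0],"delta_rot": [0,0,-4]},{"delta_pos": [0,0,0],"delta_rot": [0,0,-4]}]'

```text
t: 4.78
tcp_pos: [0.5971, 0.1184, 0.0673]
ee_rot: [[-0.746, 0.665, 0.002], [0.665, 0.746, 0.001], [-0.001, 0.002, -1.0]]
force: [1.4, 1.9, 1.8]
finger_gap: 0.0579
finger_force: 10.0
```

Request:
arm_command --rows '[{"delta_pos": [0,0,0],"delta_rot": [0,0,-4]},{"delta_pos": [0,0,0],"delta_rot": [0,0,-4]},{"delta_pos": [0,0,0],"delta_rot": [0,0,-4]},{"delta_pos": [0,0,0],"delta_rot": [0,0,-4]},{"delta_pos": [0,0,0],"delta_rot": [0,0,0]}]'

```text
t: 5.2
tcp_pos: [0.5972, 0.1187, 0.0673]
ee_rot: [[-0.901, 0.434, 0.002], [0.434, 0.901, 0.001], [-0.001, 0.002, -1.0]]
force: [0.8, 3.0, 2.1]
finger_gap: 0.0577
finger_force: 10.0
```

```bash
python3 - <<'E'
from m import *
s=sense();R=s['ee_rot'];print(s['t'],s['tcp_pos'],s['force'],np.degrees(np.arctan2(R[1,1],R[0,1])),s['joints'],s['finger_gap'])
c=camera_info("wrist");im=read_camera("wrist");np.savez("w2.npz",**c)
u,v=proj(c,[.597,.118,.095]).astype(int);print(u,v)
P=meas(im,c,(max(u-50,0),max(v-50,0),u+50,v+50),"pics/c4.png")
E
```

```text
5.2 [0.597244   0.1187067  0.06728361] [0.75740849 3.03153752 2.13735726] 64.28769652140352 [-0.29309969  0.65742037  0.00599603  1.98920293 -0.00877033  0.49263387
  0.84139549] 0.05774427694138264
274 271
red 309 [21 19] [269.8 250. ] [0.5826 0.1227 0.105 ]
green 198 [20 12] [243.6 278.2] [0.5896 0.1062 0.105 ]
lens 482 [39 23] [279.4 270.6] [0.5932 0.1222 0.105 ]
orange 1371 [100  48] [272.5 236.2] [0.5819 0.124  0.09  ]
orange 89 [ 9 10] [228.  277.4] [0.5918 0.0945 0.09  ]
white 230 [21 14] [278.7 276.3] [0.6023 0.1176 0.09  ]
white 95 [10 11] [227.9 266.7] [0.5866 0.0972 0.09  ]
```

View pics/c4.png

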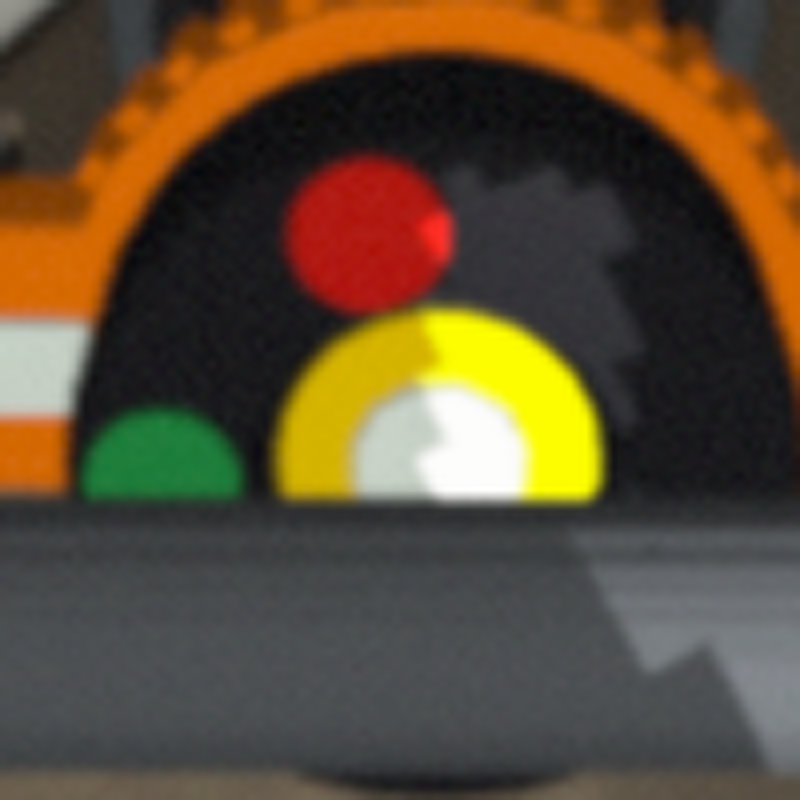

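This crop shows the pointer stripe, at left (228,267), beside the green dot, which the gripper bar partly hides. It computes to about 244° against about 245° for green. I'll let go, rise clear and check with an open view.

Request:
arm_command --rows '[{"delta_pos": [0,0,0],"delta_rot": [0,0,0]},{"delta_pos": [0,0,0],"delta_rot": [0,0,0]},{"delta_pos": [0,0,0],"delta_rot": [0,0,0]},{"delta_pos": [0,0,0],"delta_rot": [0,0,0]},{"delta_pos": [0,0,0],"delta_rot": [0,0,0]}]' --grip 0.085

```text
t: 5.67
tcp_pos: [0.5961, 0.1178, 0.0665]
ee_rot: [[-0.899, 0.438, -0.0], [0.438, 0.899, -0.0], [0.0, -0.0, -1.0]]
force: [-0.6, 0.5, 0.3]
finger_gap: 0.0837
finger_force: 0.0
```

Request:
arm_command --rows '[{"delta_pos": [0,0,-0.01],"delta_rot": [0,0,0]},{"delta_pos": [0,0,-0.02],"delta_rot": [0,0,0]},{"delta_pos": [0,0,-0.03],"delta_rot": [0,0,0]},{"delta_pos": [0,0,-0.03],"delta_rot": [0,0,0]},{"delta_pos": [0,0,-0.03],"delta_rot": [0,0,0]}]'

```text
t: 6.08
tcp_pos: [0.596, 0.1178, 0.1885]
ee_rot: [[-0.899, 0.437, -0.0], [0.437, 0.899, -0.0], [0.0, -0.0, -1.0]]
force: [-0.2, 0.7, 0.2]
finger_gap: 0.0851
finger_force: 0.0
```

Request:
arm_command --rows '[{"delta_pos": [0,0,-0.02],"delta_rot": [0,0,0]},{"delta_pos": [0,0,0],"delta_rot": [0,0,0]},{"delta_pos": [0,0,0],"delta_rot": [0,0,0]}]'

```text
t: 6.33
tcp_pos: [0.5968, 0.118, 0.2084]
ee_rot: [[-0.899, 0.437, 0.003], [0.437, 0.899, 0.001], [-0.002, 0.002, -1.0]]
force: [0.6, -0.3, -0.8]
finger_gap: 0.085
finger_force: 0.0
```

```bash
python3 - <<'E'
from m import *
c=camera_info("wrist");im=read_camera("wrist")
u,v=proj(c,[.597,.119,.095]).astype(int)
P=meas(im,c,(u-40,v-40,u+40,v+40),"pics/c5.png")
t=read_camera("top");s=read_camera("scene")
for a,n in((t,"top0"),(s,"scene0")):
    d=cv2.absdiff(a[:,:,::-1],cv2.imread(f"pics/{n}.png")).max(2)
    r=(slice(185,220),slice(375,412)) if n=="top0" else (slice(280,330),slice(345,390))
    q=(slice(145,190),slice(230,276)) if n=="top0" else (slice(165,210),slice(278,322))
    print(n,"jar diff",(d[r]>40).mean(),"tin",(d[q]>40).mean())
print(sense()['t'],sense()['tcp_pos'])
E
```

```text
red 81 [10 10] [274.4 189.4] [0.582  0.1228 0.105 ]
green 91 [11 11] [261.2 206. ] [0.5902 0.1058 0.105 ]
lens 196 [18 19] [278.6 205.2] [0.5963 0.12   0.105 ]
lens 22 [5 6] [250.8 195. ] [0.5774 0.1021 0.105 ]
lens 7 [2 4] [308.6 196.3] [0.6006 0.1471 0.105 ]
orange 583 [65 43] [284.4 189.4] [0.5885 0.1297 0.09  ]
orange 54 [11 10] [252.5 209.5] [0.5927 0.0947 0.09  ]
white 82 [10 10] [278.7 205.4] [0.5998 0.1184 0.09  ]
white 51 [8 7] [250.4 201.8] [0.5852 0.0962 0.09  ]
white 29 [ 3 12] [237.8 168.3] [0.5525 0.1002 0.09  ]
top0 jar diff 0.0 tin 0.3106280193236715
scene0 jar diff 0.0 tin 0.4585858585858586
6.4833 [0.59560565 0.11779725 0.20580097]
```

View pics/c5.png

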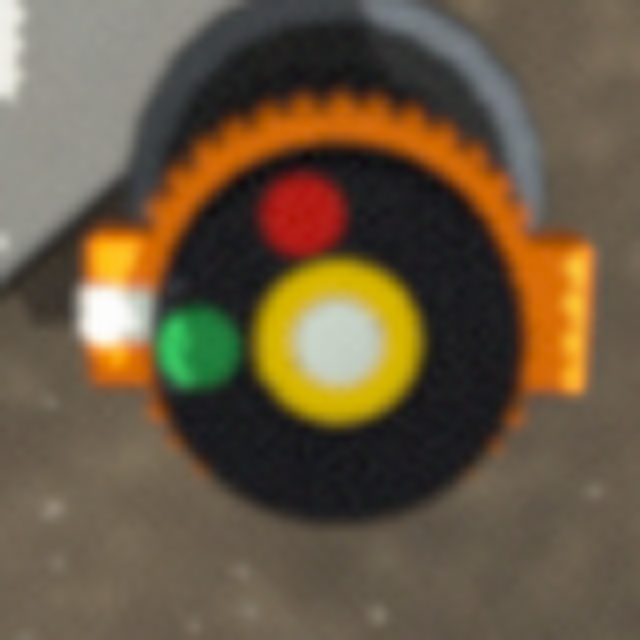

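The open view shows the pointer stripe at (250,202) radially outside the green dot at (261,206). They compute to 242.9° and 243.1°, so they're aligned. The tin's image change is probably the arm passing in front of it, so I'll compare its position in the wrist views before handing in.

```bash
python3 - <<'E'
from h import *
def tin(im,c):
    u,v=proj(c,[.717,.22,.039]).astype(int);x0,y0=max(u-70,0),max(v-70,0);h=cv2.cvtColor(np.ascontiguousarray(im[y0:v+70,x0:u+70]),cv2.COLOR_RGB2HSV)
    m=(((h[...,0]<8)|(h[...,0]>172))&(h[...,1]>140)).astype(np.uint8)
    n,l,st,ce=cv2.connectedComponentsWithStats(m);i=1+st[1:,4].argmax();print(st[i],onz(c,ce[i]+[x0,y0],.039))
tin(cv2.imread("pics/w1f.png")[:,:,::-1],dict(np.load("w1.npz")))
c=camera_info("wrist");im=read_camera("wrist");tin(im,c)
s=sense();print(s['t'],s['force'])
E
```

```text
[  45   27   68   71 2696] [0.72299716 0.22792514 0.039     ]
[ 54  48  51  46 983] [0.72010658 0.23376855 0.039     ]
6.5333 [0.42718747 0.10999371 0.16785631]
```

In the second view the tin is partly hidden by a finger, but its position agrees with the first within that. The tool never came near it.

```bash
python3 -c "
from bench import *
print(sign_off())"
```

```text
the job is handed in; nothing more can be done
None
```

I turned the larger orange collar anticlockwise about 56°, so its pointer lines up with the green dot to within about 1° by the wrist camera. I then let go and rose clear; the jar is unmoved, the tin was partly hidden in the last check but never approached, and the job is handed in.

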